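Find the jar whose push-button seal no longer catches

ROBOT

A 6-joint arm with a two-finger parallel gripper is mounted at the origin on the work surface; the furniture and walls round the work are solid. World frame = base frame: x ahead of the robot, y to its left, z up, the work surface at z = 0. Lengths are in m, angles in degrees, forces in N, time in s.
With the tool pointing down it reaches from about 0.35 to 0.875 m from the base axis. Payload 4.2 kg.
Tool frame: the origin (TCP) lies on the front face of the gripper's body, between the roots of the fingers; the fingertips stand finger_overhang ahead of it and the grasp point (between the pads) lies 51 mm ahead of it (finger_overhang is the distance from the TCP to the fingertips, in m); z points along the fingers, y is the line along which they close (so a half turn about z gives the same grasp; the last joint's range is limited). The gripper opens to 87 mm and grips with 3 to 60 N. Pads are 19 mm wide; open, the fingers measure 117 mm over their backs; the gripper's body (75 mm by 190 mm) begins 51 mm behind the grasp point.
Start: joints at [-51.704, 22.042, 0.453, 0, -68.411, -14.817], TCP at [0.249, -0.573, 0.292] pointing down, gripper open.
Joint ranges: [-179.83, 179.83], [-69.29, 118.12], [-61.27, 80.66], [-181.25, 117.63], [-171.15, -9.14], [-177.46, 177.46]. Speed limits (degrees/s): [159.86, 159.86, 180, 180, 180, 180].

INTERFACE

Orientations are given as a 3x3 rotation matrix whose columns are the frame's x, y, z axes.
In Python, from station import sense, capture, camera_model, finish_job, finger_overhang gives the robot as it stands. The module is installed in compiled form; this text tells all that it offers.
- The arm moves only by the tool jog_arm, never from a script. Its argument "rows" is a list that holds one entry, the list of rows, each a list of 4 numbers: the shift along the tool's x, y, z in m, then the turn about the tool's z in rad. A call has 1 to 20 rows; each row shifts and turns the commanded pose from where the row before left it, along the tool's axes as they then stand; what a row does not reach is not made up. A row lasts 1/8 s, in which the tool goes at most 62.5 mm and 10.7 degrees, less where a joint would pass 70% of its speed; a pose out of reach is approached as far as the arm can. A call is refused whole if a number of a shift passes 0.0625 or a number of a turn 0.188, either way. A call with a gripper value outside its range is refused whole. "claw" is the opening, from 0 (shut) to 1 (fully open), set as the call begins (left out, the last holds). The fingers move at their own pace and stop on an object; the grip force is fixed at half the most. Time passes only in rows, so rows that do not move let the fingers close. It gives the time, the measured TCP pose, the force, the opening and the grip force at its end, in the units of the state.
- sense(): the state, without advancing time (a new reading comes with each control period).
- capture(name): name is "side" or "top" or "wrist"; returns the picture (384x512x3 uint8, red, green, blue); there is no depth.
- camera_model(name): a dict with "fovy" (degrees; the focal length in pixels is half the picture's height over the tangent of half this angle, whatever the lens; pixels are square), "cx", "cy" (the principal point, pixels), "k1" (the pictures are not rectified: a ray, as slopes to the right and down, at radius r is drawn at 1 + k1 r^2 times it, then the intrinsics apply), "eye" and "rotation" of the camera in the world. Camera axes: x right, y down, z forward; pixel columns grow to the right and rows downward; lengths in m; the calibration is good to about 2 mm. A picture is of the moment at which its call begins: read the wrist's pose just before it. camera_model takes no time and is no camera call; for the wrist camera it gives the pose at the moment of the call.
- finish_job(): hands the job in; it is judged then, once.
The state is a dict: "time_s": time; "joints": joint angles; "joint_velocities": joint speeds; "effort": joint torques, N m; "tcp_pos": TCP position; "ee_rot": TCP orientation; "wrist_force": force on the tool from outside, world axes, zero at the start; "moment": the same for the moment, N m; "gripper_width": opening from 0.0 (shut) to 1.0 (fully open); "gripper_force": force on a finger pad.
Only numpy, scipy, OpenCV 4.12 (cv2) and the standard library are available. Lean on these libraries where they do the work, as an engineer would, in place of code of your own. Each camera call takes 0.05 s, during which the arm holds its last target. There are 200 camera calls.

TASK

Each of the three jars in the leaning rack has a red push button in its lid that should click and stay down, but one of them has a worn catch and springs back up. Test them by pressing the buttons gently along the jar's axis; leave the two sound jars in their places in the rack with their buttons clicked down, and stand the faulty one upright in the middle of the cork coaster beside the rack, without pushing the drinking glass away or knocking it over.

Things in the scene. Friction and masses are not known exactly. Their poses are not given: they have to be found in the camera images.
- rack: wooden rack, 285 mm wide, fixed; origin on the worktop under the middle jar's foot, x to its back, y along its width, z up. Three jars rest in it side by side, 100 mm apart, leaning 30 degrees towards its front (-x); they are drawn out along their axes. Measured along a jar from its foot: front rails and end boards reach 56 mm up, back lip 14 mm, steel pins beside the jar 29 mm.
- coaster: round cork coaster, 92 mm wide, 9 mm thick, lying fixed on the worktop to the right of the rack; origin at the centre of its underside.
- tumbler: clear drinking glass, 76 mm wide, 86 mm tall, standing loose in front of the rack's left end; origin at the centre of its foot. A bystander.
- jar_1_center (a point): white ceramic jar with steel lid and red button, one of three alike, loose in any place of the rack (numbers tell nothing of place or fault). Round, 60 mm wide, 105 mm tall without button, 0.3 kg. Point on its axis 52.5 mm above its foot; z along the axis to the lid, which leans 30 degrees; y along the rack's width. White wall 60 mm wide to 25 mm above this point, lid 60 mm wide 35 to 52 mm above it.
- jar_1_top (a point): centre of the top of the red button of jar 1: 38 mm wide, 13 mm proud of the lid when up; z points out along the jar's axis.
- jar_1_button (a joint): travel of the button of jar 1, m: 0 = up, 0.010 = fully down, at the stop. A sound one resists by up to 7 N, gives way near the bottom (past 0.008), drops onto the stop and stays there; a worn one is a plain spring (5 N, 7 N at the stop) and comes back to 0 when let go.
- jar_2_center (a point): another such jar, the same as jar 1 in every way; same point and axes.
- jar_2_top (a point): centre of the top of the red button of jar 2: 38 mm wide, 13 mm proud of the lid when up; z points out along the jar's axis.
- jar_2_button (a joint): travel of the button of jar 2, m: 0 = up, 0.010 = fully down, at the stop. A sound one resists by up to 7 N, gives way near the bottom (past 0.008), drops onto the stop and stays there; a worn one is a plain spring (5 N, 7 N at the stop) and comes back to 0 when let go.
- jar_3_center (a point): another such jar, the same as jar 1 in every way; same point and axes.
- jar_3_top (a point): centre of the top of the red button of jar 3: 38 mm wide, 13 mm proud of the lid when up; z points out along the jar's axis.
- jar_3_button (a joint): travel of the button of jar 3, m: 0 = up, 0.010 = fully down, at the stop. A sound one resists by up to 7 N, gives way near the bottom (past 0.008), drops onto the stop and stays there; a worn one is a plain spring (5 N, 7 N at the stop) and comes back to 0 when let go.

How it is judged (in metres and radians):
At the end, for the whole second after the job is handed in: Two jars are in the rack within 15 mm of where they started with their buttons caught down (travel over 7 mm); the third stands upright (within 0.08 rad) on the coaster, its axis within 25 mm of the coaster's centre, its button up (travel under 3 mm) (((value of joint jar_1_button below 0.003 m and horizontal distance between jar_1_center and coaster below 0.025 m and angle between jar_1_center's own z axis and vertical below 0.08 rad and height (world z) of jar_1_center between 0.055 and 0.068 m and value of joint each of jar_2_button, jar_3_button above 0.007 m and distance of each of jar_2_center, jar_3_center from where it was at the start of the episode below 0.015 m) or (value of joint jar_2_button below 0.003 m and horizontal distance between jar_2_center and coaster below 0.025 m and angle between jar_2_center's own z axis and vertical below 0.08 rad and height (world z) of jar_2_center between 0.055 and 0.068 m and value of joint each of jar_1_button, jar_3_button above 0.007 m and distance of each of jar_1_center, jar_3_center from where it was at the start of the episode below 0.015 m) or (value of joint jar_3_button below 0.003 m and horizontal distance between jar_3_center and coaster below 0.025 m and angle between jar_3_center's own z axis and vertical below 0.08 rad and height (world z) of jar_3_center between 0.055 and 0.068 m and value of joint each of jar_1_button, jar_2_button above 0.007 m and distance of each of jar_1_center, jar_2_center from where it was at the start of the episode below 0.015 m))); the robot touches nothing.
It fails at once if the drinking glass is pushed away by more than 40 mm or knocked over (distance of tumbler from where it was at the start of the episode above 0.04 m or angle between tumbler's own z axis and vertical above 0.5 rad).
It fails at once if a button is pressed with more than 60 N (contact force between the fingers and jar_1_button above 60 N or contact force between the fingers and jar_2_button above 60 N or contact force between the fingers and jar_3_button above 60 N).
It also fails if it takes over 53 s, if anything falls off the work surface, if the arm or the gripper's body presses on something with over 40 N, if the wrist force passes 120 N, or if a joint passes its speed limit or range.

## Working session

There is one attempt and no reset: what is moved stays moved. The work goes in short steps, Python scripts to look and compute and a tool call to move; the robot and the scene stay as the last step left them, time stands still between calls to the robot, and variables do not carry over. Pictures are saved under pics/ and viewed, at most 10 in all, crops included, and the job is handed in when it is done.

Besides the shell and the picture viewer there is one more tool, called after "Request:" in YAML: its name, and indented under it one key for each argument. jog_arm: Moves the arm, as the interface text tells. Its arguments: {"type":"object","properties":{"rows":{"type":"array"},"claw":{"type":"number"}},"required":["rows"]}

```bash
mkdir -p pics; python3 - <<'E'
from station import *
import cv2,numpy as np
s=sense();print(s['time_s'],s['tcp_pos'],np.round(s['ee_rot'],3).tolist(),finger_overhang,s['gripper_width'])
a=[]
for n in['side','top','wrist']:
    m=camera_model(n);print(n,m)
    a.append(capture(n)[:,:,::-1]);cv2.imwrite(f'pics/{n}0.png',a[-1])
E
```

```text
0.0 [ 0.24888319 -0.5728109   0.29114262] [[-0.917, -0.398, -0.001], [-0.398, 0.917, 0.002], [0.0, 0.002, -1.0]] 0.0697 0.9999217462505788
side {'fovy': 54.25172810250228, 'cx': 257.38013505749194, 'cy': 184.4836929743704, 'k1': -0.017041996431410106, 'eye': array([0.21075743, 0.82984631, 0.63309475]), 'rotation': array([[-0.96417535, -0.1352929 ,  0.22817037],
       [-0.26501973,  0.52833293, -0.80661568],
       [-0.01142055, -0.83818861, -0.54526087]])}
top {'fovy': 50.13461250739518, 'cx': 258.654104195032, 'cy': 191.12651575519664, 'k1': -0.1456295329081542, 'eye': array([0.25656516, 0.07586956, 1.23965952]), 'rotation': array([[ 0.02880193, -0.98962426,  0.14076316],
       [-0.99957081, -0.02926846, -0.00124471],
       [ 0.00535171, -0.1406669 , -0.99004252]])}
wrist {'fovy': 70.1635008473497, 'cx': 255.3424653864212, 'cy': 194.9181544233649, 'k1': 0.0003917990888021364, 'eye': array([ 0.18365184, -0.60153523,  0.38360941]), 'rotation': array([[-0.39896248,  0.88431547,  0.24251822],
       [ 0.91696573,  0.3842731 ,  0.10727552],
       [ 0.00167218,  0.2651798 , -0.96419753]])}
```

View pics/side0.png

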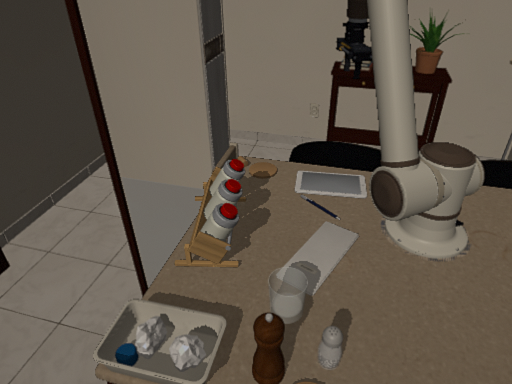

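View pics/top0.png

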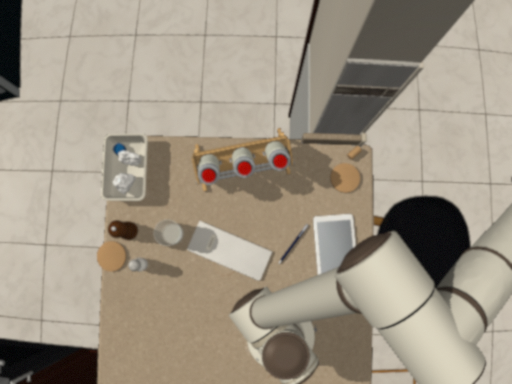

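Side: red buttons at about (229,212), (233,186) and (236,166). Top: buttons at (208,174), (244,168) and (281,160), right-hand coaster at (346,178), glass at (170,233). Lids lean towards the robot.

```bash
cat > h.py <<'E'
from station import *
import cv2,numpy as np
def ray(m,px):
    f=192/np.tan(np.radians(m['fovy']/2));K=np.array([[f,0,m['cx']],[0,f,m['cy']],[0,0,1]])
    p=cv2.undistortPoints(np.array(px,float).reshape(-1,1,2),K,np.array([m['k1'],0,0,0.]))[:,0]
    d=np.c_[p,np.ones(len(p))]@np.array(m['rotation']).T
    return d/np.linalg.norm(d,axis=1)[:,None]
def onz(m,px,z):
    d=ray(m,px);e=np.array(m['eye']);return e+d*((z-e[2])/d[:,2])[:,None]
def tri(ms,ds):
    A=0;b=0
    for m,d in zip(ms,ds):
        P=np.eye(3)-np.outer(d,d);A=A+P;b=b+P@np.array(m['eye'])
    x=np.linalg.solve(A,b);return x,[np.linalg.norm((np.eye(3)-np.outer(d,d))@(x-m['eye'])) for m,d in zip(ms,ds)]
def blobs(mask,amin=30):
    n,l,s,c=cv2.connectedComponentsWithStats(mask.astype(np.uint8));return [(s[i,4],c[i],s[i,:4]) for i in range(1,n) if s[i,4]>=amin]
def red(im):
    i=im.astype(int);return (i[:,:,0]>90)&(i[:,:,1]<0.4*i[:,:,0])&(i[:,:,2]<0.4*i[:,:,0])
E
python3 - <<'E'
from h import *
S=cv2.imread('pics/side0.png')[:,:,::-1];T=cv2.imread('pics/top0.png')[:,:,::-1]
ms,mt=camera_model('side'),camera_model('top')
bs=sorted([b for b in blobs(red(S))if b[1][0]<260],key=lambda b:-b[1][1]);bt=sorted(blobs(red(T)),key=lambda b:b[1][0])
print([(b[0],b[1].round(1))for b in bs],[(b[0],b[1].round(1))for b in bt])
P=[]
for a,b in zip(bs,bt):
    x,e=tri([ms,mt],[ray(ms,[a[1]])[0],ray(mt,[b[1]])[0]]);P.append(x);print(x.round(4),np.round(e,4))
P=np.array(P);d=P[0]-P[-1];print('yaw',np.degrees(np.arctan2(-d[0],d[1])),np.linalg.norm(d))
hsv=cv2.cvtColor(np.ascontiguousarray(T[:,:,::-1]),cv2.COLOR_BGR2HSV)
print('coaster hsv',hsv[178,346],'table',hsv[215,340],hsv[160,320])
h=hsv[178,346].astype(int);m=(abs(hsv.astype(int)-h)<[6,35,35]).all(2);m[:, :325]=0;m[:,365:]=0
for b in blobs(cv2.morphologyEx(m.astype(np.uint8),cv2.MORPH_OPEN,np.ones((3,3))),150):print(b,onz(mt,[b[1]],.009))
print('glass',onz(mt,[[170,233]],.05))
print('glass foot side',onz(ms,[[287,312]],0))
E
```

```text
[(np.int32(175), array([228.4, 209.9])), (np.int32(136), array([232.7, 184.9])), (np.int32(108), array([236.2, 164. ]))] [(np.int32(138), array([208.3, 175. ])), (np.int32(136), array([244.1, 167.8])), (np.int32(137), array([279.9, 160.9]))]
[0.4528 0.213  0.139 ] [0.0007 0.0007]
[0.4754 0.1158 0.1393] [0.0007 0.0007]
[0.4979 0.0186 0.1401] [0.0004 0.0004]
yaw 13.038572248209915 0.19954847425013417
coaster hsv [ 16 119 171] table [ 21  23 212] [ 17  71 111]
(np.int32(580), array([347.06206897, 177.1       ]), array([334, 163,  26,  30], dtype=int32)) [[ 0.48300882 -0.19556689  0.009     ]]
glass [[0.29522147 0.32838599 0.05      ]]
glass foot side [[0.29117924 0.33713606 0.        ]]
```

```bash
python3 -c "
import cv2
t=cv2.imread('pics/top0.png')[120:220,180:380];w=cv2.imread('pics/wrist0.png')
cv2.imwrite('pics/c0.png',cv2.resize(t,(800,400),interpolation=3))"
```

```text
(no output)
```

View pics/c0.png

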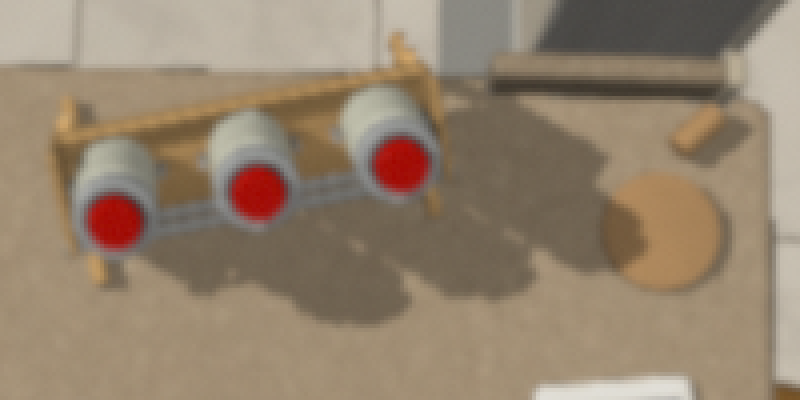

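The crop shows the three red tops at (115,221), (259,193), (401,164), and the coaster circle centred near (662,231) in crop pixels, i.e. (345.5,177.8) in the full picture. That puts it at about (0.481,-0.191). The rack's yaw is 13°.

Request:
jog_arm:
  rows:
    - [[0,0,0,0.182],[-0.0259,0.0477,-0.003,0],[-0.0259,0.0477,-0.003,0],[-0.0259,0.0477,-0.003,0],[-0.0259,0.0477,-0.003,0],[-0.0259,0.0477,-0.003,0],[-0.0259,0.0477,-0.003,0],[-0.0259,0.0477,-0.003,0],[-0.0259,0.0477,-0.003,0],[-0.0259,0.0477,-0.003,0],[-0.0259,0.0477,-0.003,0],[-0.0259,0.0477,-0.003,0],[-0.0259,0.0477,-0.003,0],[-0.0259,0.0477,-0.003,0],[0,0,0,0],[0,0,0,0]]
  claw: 0

```text
time_s: 2.15
tcp_pos: [0.4366, 0.1068, 0.3308]
ee_rot: [[-0.974, -0.226, -0.001], [-0.226, 0.974, -0.001], [0.001, -0.0, -1.0]]
wrist_force: [0.1, 0.5, 0.1]
gripper_width: 0.007
gripper_force: 0.0
```

```bash
cat >> h.py <<'E'
Y=np.radians(13.04);RX=np.array([np.cos(Y),np.sin(Y),0]);RY=np.array([-np.sin(Y),np.cos(Y),0])
def uv(p): return np.round([p@RX,p@RY,p[2]],4)
E
python3 - <<'E'
from h import *
s=sense();p=np.array(s['tcp_pos']);R=np.array(s['ee_rot'])
print(s['time_s'],'tcp uvz',uv(p),R.round(3).tolist(),s['joints'],s['gripper_width'],s['wrist_force'])
m=camera_model('wrist');I=capture('wrist');cv2.imwrite('pics/w1.png',I[:,:,::-1])
bt=sorted(blobs(red(I)),key=lambda b:b[1][0])
for b in bt:print(b[0],b[1].round(1),b[2],[uv(onz(m,[b[1]],z)[0]) for z in(.135,.14,.145)])
T=cv2.imread('pics/top0.png')[:,:,::-1];S=cv2.imread('pics/side0.png')[:,:,::-1];mt=camera_model('top');ms=camera_model('side')
b2=sorted(blobs(red(T)),key=lambda b:-b[1][0]) 
b3=sorted([b for b in blobs(red(S))if b[1][0]<260],key=lambda b:b[1][1])
if R[0,0]<0: pass
for a in bt:
  best=min(((lambda r:(max(r[1]),r[0]))(tri([m,mt,ms],[ray(m,[a[1]])[0],ray(mt,[c[1]])[0],ray(ms,[d[1]])[0]])) for c,d in zip(b2,b3)),key=lambda t:t[0])
  print(round(best[0],4),uv(best[1]))
E
```

```text
2.15 tcp uvz [0.4494 0.0055 0.3308] [[-0.974, -0.226, -0.001], [-0.226, 0.974, -0.001], [0.001, -0.0, -1.0]] [ 3.45635032e+01  2.94418181e+00 -1.89317761e+01 -1.48722450e-02
 -6.82000048e+01 -1.11481968e+02] 0.006676533008056719 [0.05744517 0.47438353 0.07809952]
564 [167.1 219.2] [151 208  35  26] [array([ 0.4855, -0.0933,  0.135 ]), array([ 0.4837, -0.0916,  0.14  ]), array([ 0.4818, -0.0899,  0.145 ])]
390 [257.6 216.9] [241 208  34  19] [array([0.4827, 0.0081, 0.135 ]), array([0.4808, 0.0081, 0.14  ]), array([0.479, 0.008, 0.145])]
576 [347.6 219.7] [329 208  35  28] [array([0.4858, 0.109 , 0.135 ]), array([0.4839, 0.1072, 0.14  ]), array([0.482 , 0.1054, 0.145 ])]
0.0037 [ 0.4877 -0.0936  0.139 ]
0.0053 [0.4869 0.0066 0.1384]
0.0034 [0.4876 0.1065 0.1392]
```

View pics/w1.png

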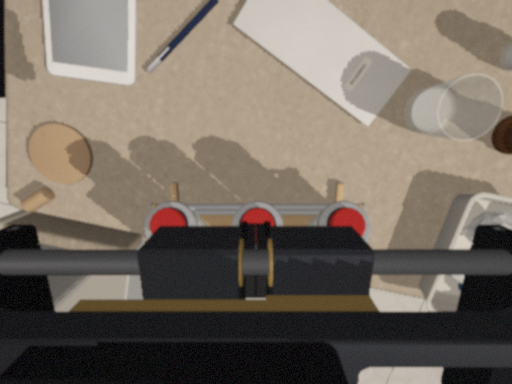

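Wrist view: the gripper body hides part of the buttons, whose front rims are at row 208 and columns 168, 258 and 346. The coaster is at (60,153) and the glass at about (460,107). This agrees with the triangulation. I'll press the middle one first.

Request:
jog_arm:
  rows:
    - [[-0.0083,0.0005,0.0492,0],[-0.0083,0.0005,0.0492,0],[-0.0025,0,0.00433,0],[-0.0025,0,0.00433,0],[-0.0025,0,0.00433,0],[-0.0015,0,0.0026,0],[-0.001,0,0.00173,0],[0,0,0,0]]

```text
time_s: 3.2
tcp_pos: [0.4627, 0.1139, 0.2157]
ee_rot: [[-0.974, -0.226, 0.0], [-0.226, 0.974, 0.0], [-0.0, 0.0, -1.0]]
wrist_force: [0.2, -0.3, -0.2]
gripper_width: 0.005
gripper_force: 0.0
```

```bash
python3 - <<'E'
from h import *
m=camera_model('wrist');s=sense();print(s['time_s'],uv(np.array(s['tcp_pos'])),s['wrist_force'])
# wrist model at w1 time: TCP (0.4366,.1068,.3308), same orientation
m=dict(m);m['eye']=np.array(m['eye'])+np.array([.4366,.1068,.3308])-np.array(s['tcp_pos'])
I=cv2.imread('pics/w1.png');hsv=cv2.cvtColor(I,cv2.COLOR_BGR2HSV)
h=hsv[150,58].astype(int);k=(abs(hsv.astype(int)-h)<[6,40,50]).all(2);k[:,110:]=0
for b in blobs(k,300):
    c=np.array(b[2][:2])+np.array(b[2][2:])/2;print(b,c,uv(onz(m,[b[1]],.009)[0]),onz(m,[b[1]],.009)[0])
T=camera_model('top');print(uv(onz(T,[[345.3,177.5]],.009)[0]))
for z in(.125,.13,.135):print(z,uv(onz(m,[[347,208]],z)[0]),uv(onz(m,[[168,208]],z)[0]))
E
```

```text
3.2 [0.4765 0.0066 0.2157] [ 0.18096679 -0.33767087 -0.2081054 ]
(np.int32(16253), array([ 53.59293669, 130.68528887]), array([  5,   0, 105, 228], dtype=int32)) [ 57.5 114. ] [ 0.3943 -0.2922  0.009 ] [ 0.4500438  -0.19572574  0.009     ]
(np.int32(606), array([ 67.73927393, 242.22442244]), array([ 38, 232,  72,  18], dtype=int32)) [ 74. 241.] [ 0.5736 -0.3038  0.009 ] [ 0.62734907 -0.16658432  0.009     ]
[ 0.4263 -0.2938  0.009 ]
0.125 [0.4757 0.1107 0.125 ] [ 0.476  -0.0945  0.125 ]
0.13 [0.4741 0.1089 0.13  ] [ 0.4743 -0.0928  0.13  ]
0.135 [0.4725 0.1072 0.135 ] [ 0.4727 -0.0911  0.135 ]
```

Request:
jog_arm:
  rows:
    - [[-0.001,0,0.00173,0],[-0.001,0,0.00173,0],[-0.001,0,0.00173,0],[-0.001,0,0.00173,0]]

```text
time_s: 3.7
tcp_pos: [0.4667, 0.1148, 0.2092]
ee_rot: [[-0.974, -0.226, 0.001], [-0.226, 0.974, -0.0], [-0.001, -0.0, -1.0]]
wrist_force: [-2.1, -1.6, 5.2]
gripper_width: 0.01
gripper_force: 3.1
```

Request:
jog_arm:
  rows:
    - [[-0.001,0,0.00173,0],[-0.001,0,0.00173,0]]

```text
time_s: 3.95
tcp_pos: [0.4687, 0.1153, 0.2058]
ee_rot: [[-0.974, -0.226, 0.001], [-0.226, 0.974, -0.0], [-0.001, -0.0, -1.0]]
wrist_force: [-3.2, -0.6, 5.8]
gripper_width: 0.008
gripper_force: 3.5
```

Request:
jog_arm:
  rows:
    - [[-0.001,0,0.00173,0]]

```text
time_s: 4.08
tcp_pos: [0.4694, 0.1153, 0.2053]
ee_rot: [[-0.974, -0.227, -0.0], [-0.227, 0.974, -0.001], [0.0, -0.001, -1.0]]
wrist_force: [-10.1, -0.3, 21.9]
gripper_width: 0.007
gripper_force: 12.3
```

Request:
jog_arm:
  rows:
    - [[0.001,0,-0.00173,0],[0.001,0,-0.00173,0],[0,0,0,0]]

```text
time_s: 4.45
tcp_pos: [0.4677, 0.115, 0.2077]
ee_rot: [[-0.974, -0.226, 0.001], [-0.226, 0.974, 0.0], [-0.001, -0.0, -1.0]]
wrist_force: [-3.2, 0.1, 5.4]
gripper_width: 0.006
gripper_force: 3.2
```

Request:
jog_arm:
  rows:
    - [[0.005,0,-0.00865,0],[0.005,0.02,-0.00865,0],[0,0.04,0,0],[0,0.0394,0,0],[-0.002,0,0.00346,0],[-0.002,0,0.00346,0],[-0.002,0,0.00346,0],[-0.001,0,0.00173,0],[-0.001,0,0.00173,0],[-0.001,0,0.00173,0],[-0.001,0,0.00173,0]]

```text
time_s: 5.82
tcp_pos: [0.4452, 0.2118, 0.2064]
ee_rot: [[-0.974, -0.225, -0.0], [-0.225, 0.974, 0.0], [0.0, 0.0, -1.0]]
wrist_force: [-0.0, 0.4, -0.7]
gripper_width: 0.003
gripper_force: 0.0
```

Request:
jog_arm:
  rows:
    - [[-0.0005,0,0.00087,0],[-0.0005,0,0.00087,0]]

```text
time_s: 6.08
tcp_pos: [0.4461, 0.212, 0.2053]
ee_rot: [[-0.974, -0.226, -0.0], [-0.226, 0.974, -0.0], [0.0, -0.0, -1.0]]
wrist_force: [-2.3, 0.0, 5.1]
gripper_width: 0.004
gripper_force: 2.5
```

Request:
jog_arm:
  rows:
    - [[-0.0005,0,0.00087,0],[0,0,0,0]]

```text
time_s: 6.32
tcp_pos: [0.4466, 0.2121, 0.2051]
ee_rot: [[-0.974, -0.226, 0.0], [-0.226, 0.974, -0.0], [-0.0, -0.0, -1.0]]
wrist_force: [-2.1, -2.2, 6.4]
gripper_width: 0.004
gripper_force: 3.7
```

Request:
jog_arm:
  rows:
    - [[-0.0005,0,0.00087,0],[-0.0005,0,0.00087,0],[0,0,0,0]]

```text
time_s: 6.7
tcp_pos: [0.4472, 0.2122, 0.2044]
ee_rot: [[-0.974, -0.227, -0.0], [-0.227, 0.974, -0.001], [0.0, -0.001, -1.0]]
wrist_force: [-6.5, -1.5, 14.3]
gripper_width: 0.007
gripper_force: 7.7
```

Request:
jog_arm:
  rows:
    - [[0.001,0,-0.00173,0],[0.001,0,-0.00173,0],[0,0,0,0]]

```text
time_s: 7.08
tcp_pos: [0.4456, 0.212, 0.2059]
ee_rot: [[-0.974, -0.226, 0.0], [-0.226, 0.974, 0.0], [-0.0, 0.0, -1.0]]
wrist_force: [0.3, -0.5, 0.7]
gripper_width: 0.01
gripper_force: 0.5
```

Left is caught and the middle springs back. Now the right one.

Request:
jog_arm:
  rows:
    - [[0.005,0,-0.00865,0],[0.005,-0.02,-0.00865,0],[0,-0.05,0,0],[0,-0.06,0,0],[0,-0.05,0,0],[0,-0.0192,0,0],[-0.002,0,0.00346,0],[-0.002,0,0.00346,0],[-0.002,0,0.00346,0],[-0.001,0,0.00173,0],[-0.001,0,0.00173,0],[-0.001,0,0.00173,0],[-0.001,0,0.00173,0]]

```text
time_s: 8.7
tcp_pos: [0.4906, 0.0181, 0.2055]
ee_rot: [[-0.974, -0.226, -0.0], [-0.226, 0.974, 0.0], [0.0, 0.0, -1.0]]
wrist_force: [-0.9, 0.8, 2.5]
gripper_width: 0.009
gripper_force: 1.1
```

Request:
jog_arm:
  rows:
    - [[-0.0005,0,0.00087,0],[-0.0005,0,0.00087,0],[0,0,0,0]]

```text
time_s: 9.07
tcp_pos: [0.4915, 0.0181, 0.205]
ee_rot: [[-0.974, -0.226, 0.0], [-0.226, 0.974, -0.0], [0.0, -0.0, -1.0]]
wrist_force: [-3.1, -0.1, 7.1]
gripper_width: 0.006
gripper_force: 3.7
```

Request:
jog_arm:
  rows:
    - [[-0.0005,0,0.00087,0],[0,0,0,0]]

```text
time_s: 9.32
tcp_pos: [0.4918, 0.0181, 0.2047]
ee_rot: [[-0.974, -0.226, -0.0], [-0.226, 0.974, -0.0], [0.0, -0.0, -1.0]]
wrist_force: [-5.3, 0.0, 9.9]
gripper_width: 0.008
gripper_force: 5.6
```

Request:
jog_arm:
  rows:
    - [[0.001,0,-0.00173,0],[0.001,0,-0.00173,0],[0,0,0,0]]

```text
time_s: 9.7
tcp_pos: [0.4901, 0.0178, 0.2066]
ee_rot: [[-0.974, -0.226, 0.0], [-0.226, 0.974, 0.0], [-0.0, 0.0, -1.0]]
wrist_force: [-0.1, -0.1, -0.2]
gripper_width: 0.003
gripper_force: 0.0
```

Request:
jog_arm:
  rows:
    - [[0.01,0,-0.0173,0],[0.02,0.02,-0.0346,0],[0.02,0.03,-0.0346,0],[0.02,0.05,-0.01,0],[0,0,0,0]]
  claw: 1

```text
time_s: 10.32
tcp_pos: [0.3983, 0.1015, 0.3044]
ee_rot: [[-0.973, -0.231, 0.003], [-0.231, 0.973, 0.002], [-0.003, 0.002, -1.0]]
wrist_force: [0.8, -0.7, -0.6]
gripper_width: 0.491
gripper_force: 0.0
```

```bash
python3 - <<'E'
from h import *
s=sense();print(s['time_s'],uv(np.array(s['tcp_pos'])),s['gripper_width'])
S=capture('side');T=capture('top')
for n,I in(('side',S),('top',T)):
    print(n,[(b[0],b[1].round(1)) for b in blobs(red(I),20)])
o=np.vstack([cv2.resize(S[140:260,180:300],(600,600),interpolation=3)])
cv2.imwrite('pics/s2.png',o[:,:,::-1])
E
```

```text
10.325 [0.4109 0.009  0.3044] 0.4908324338551875
side [(np.int32(71), array([235.5, 165.8])), (np.int32(137), array([232.7, 185. ])), (np.int32(123), array([227.4, 211.9]))]
top [(np.int32(74), array([279.2, 158.3]))]
```

View pics/s2.png

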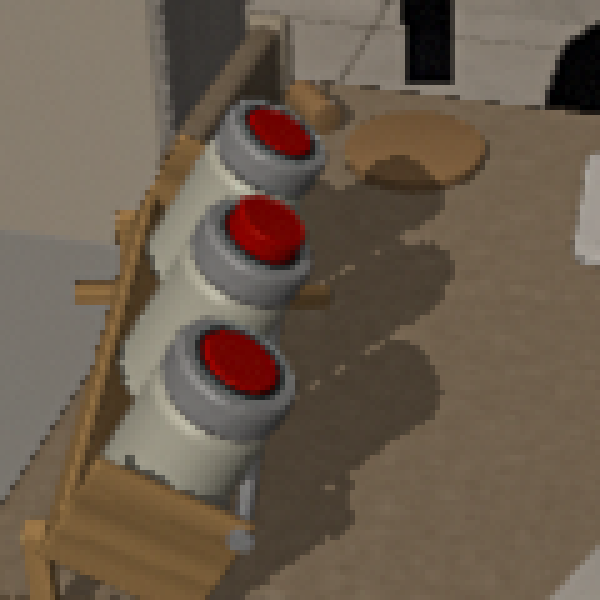

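The middle button stands proud while both outer ones are flush, so the middle jar is the faulty one. Grasping it by the lid.

Request:
jog_arm:
  rows:
    - [[-0.0429,0,0.0215,0],[-0.0429,0,0.0215,0],[0,0,0,0],[0,0,0,0],[0,0,0.0212,0],[0,0,0.0212,0],[0,0,0.0212,0],[0,0,0.0212,0],[0,0,0,0],[0,0,0,0]]

```text
time_s: 11.68
tcp_pos: [0.4832, 0.1188, 0.1769]
ee_rot: [[-0.974, -0.226, 0.002], [-0.226, 0.974, 0.001], [-0.002, 0.0, -1.0]]
wrist_force: [1.2, 0.5, 0.7]
gripper_width: 1.001
gripper_force: 0.0
```

Request:
jog_arm:
  rows:
    - [[0,0,0,0],[0,0,0,0],[0,0,0,0],[0,0,0,0],[0,0,0,0],[0,0,0,0]]
  claw: 0.4

```text
time_s: 12.42
tcp_pos: [0.483, 0.1189, 0.1757]
ee_rot: [[-0.974, -0.226, 0.0], [-0.226, 0.974, 0.0], [-0.0, 0.0, -1.0]]
wrist_force: [-1.0, 0.6, 2.5]
gripper_width: 0.679
gripper_force: 29.9
```

Request:
jog_arm:
  rows:
    - [[0.0025,0,-0.00433,0],[0.005,0,-0.00866,0],[0.005,0,-0.00866,0],[0.005,0,-0.00866,0],[0.005,0,-0.00866,0],[0.005,0,-0.00866,0],[0.005,0,-0.00866,0],[0.005,0,-0.00866,0],[0.0075,0,-0.013,0],[0.0075,0,-0.013,0],[0.0075,0,-0.013,0],[0.0075,0,-0.013,0],[0.0075,0,-0.013,0],[0,0,0,0]]

```text
time_s: 14.18
tcp_pos: [0.4098, 0.102, 0.3068]
ee_rot: [[-0.974, -0.226, 0.003], [-0.226, 0.974, 0.002], [-0.003, 0.001, -1.0]]
wrist_force: [0.1, -0.4, -2.2]
gripper_width: 0.679
gripper_force: 30.1
```

```bash
python3 - <<'E'
from h import *
s=sense();print(s['time_s'],uv(np.array(s['tcp_pos'])),s['gripper_width'],s['wrist_force'])
S=capture('side');o=cv2.resize(S[80:260,150:330],(600,600),interpolation=3)
cv2.imwrite('pics/s3.png',o[:,:,::-1])
E
```

```text
14.175 [0.4222 0.0069 0.3068] 0.6788823965426827 [ 0.13699242 -0.4169178  -2.19103896]
```

View pics/s3.png

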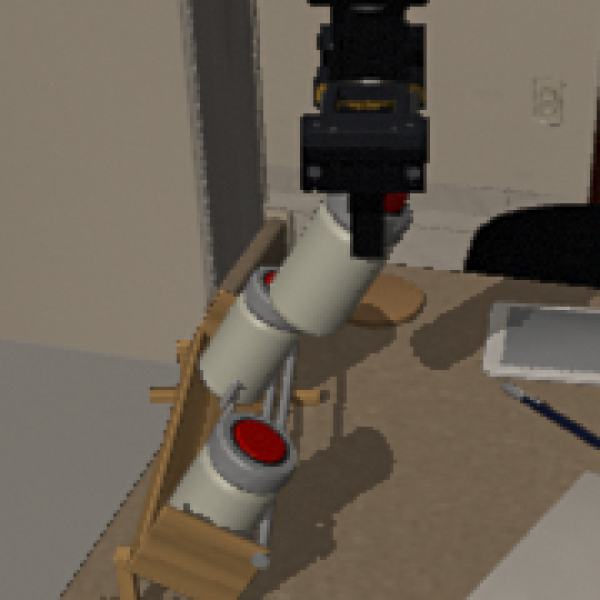

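The jar is held firmly, still tilted 30°, clear of the rack. Next I'll carry it above the coaster.

Request:
jog_arm:
  rows:
    - [[0.02,0,-0.02,0],[0.005,-0.05,0,0],[0.005,-0.05,0,0],[0.005,-0.05,0,0],[0.005,-0.05,0,0],[0.005,-0.05,0,0],[0.003,-0.051,0,0],[0,0,0,0],[0,0,0.039,0],[0,0,0.039,0],[0,0,0.039,0],[0,0,0.03,0],[0,0,0,0]]

```text
time_s: 15.85
tcp_pos: [0.4295, -0.2014, 0.1762]
ee_rot: [[-0.974, -0.226, -0.007], [-0.226, 0.974, 0.001], [0.007, 0.003, -1.0]]
wrist_force: [-0.8, 0.4, -2.6]
gripper_width: 0.676
gripper_force: 30.0
```

```bash
python3 - <<'E'
from h import *
s=sense();print(s['time_s'],uv(np.array(s['tcp_pos'])),s['gripper_width'],s['wrist_force'])
S=capture('side');o=cv2.resize(S[100:220,200:320],(600,600),interpolation=3)
cv2.imwrite('pics/s4.png',o[:,:,::-1])
E
```

```text
15.85 [ 0.373  -0.2931  0.1762] 0.6762388851453441 [-0.7782144   0.40875585 -2.64356044]
```

View pics/s4.png

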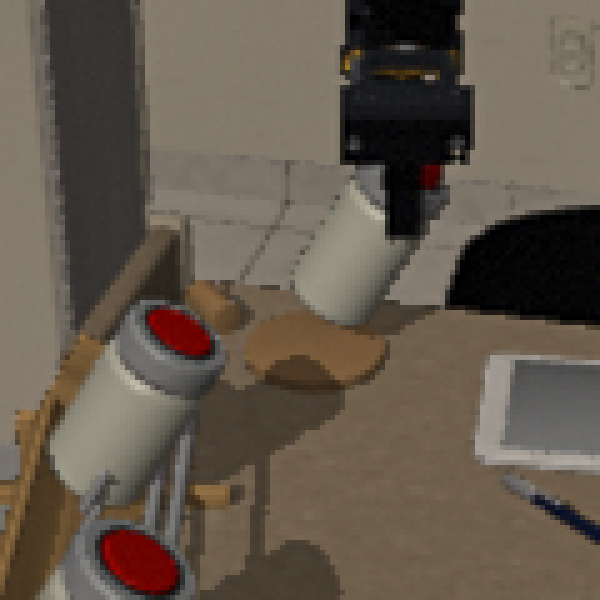

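Request:
jog_arm:
  rows:
    - [[0,0,0.006,0],[0,0,0.005,0],[0,0,0.003,0],[0,0,0,0]]

```text
time_s: 16.4
tcp_pos: [0.431, -0.2023, 0.1645]
ee_rot: [[-0.974, -0.226, -0.0], [-0.226, 0.974, 0.0], [0.0, 0.0, -1.0]]
wrist_force: [-0.7, -0.5, -3.4]
gripper_width: 0.681
gripper_force: 30.0
```

Request:
jog_arm:
  rows:
    - [[0,0,0.002,0],[0,0,0.002,0],[0,0,0,0]]

```text
time_s: 16.77
tcp_pos: [0.4309, -0.2022, 0.1603]
ee_rot: [[-0.974, -0.226, -0.0], [-0.226, 0.974, 0.0], [0.0, 0.0, -1.0]]
wrist_force: [0.5, 0.7, -2.5]
gripper_width: 0.676
gripper_force: 30.0
```

Request:
jog_arm:
  rows:
    - [[0,0,0.001,0],[0,0,0.001,0],[0,0,0,0]]

```text
time_s: 17.15
tcp_pos: [0.431, -0.2022, 0.1584]
ee_rot: [[-0.974, -0.226, -0.0], [-0.226, 0.974, 0.0], [0.0, 0.0, -1.0]]
wrist_force: [0.2, 1.6, -1.8]
gripper_width: 0.679
gripper_force: 30.0
```

Request:
jog_arm:
  rows:
    - [[0,0,0.001,0],[0,0,0.001,0],[0,0,0,0]]

```text
time_s: 17.52
tcp_pos: [0.431, -0.2022, 0.1564]
ee_rot: [[-0.974, -0.226, -0.0], [-0.226, 0.974, 0.0], [0.0, 0.0, -1.0]]
wrist_force: [-0.1, -0.1, -2.9]
gripper_width: 0.678
gripper_force: 30.0
```

Request:
jog_arm:
  rows:
    - [[0,0,0.001,0],[0,0,0.001,0],[0,0,0,0]]

```text
time_s: 17.9
tcp_pos: [0.4312, -0.2023, 0.1552]
ee_rot: [[-0.974, -0.226, 0.0], [-0.226, 0.974, -0.0], [-0.0, -0.0, -1.0]]
wrist_force: [-2.3, 0.7, 3.2]
gripper_width: 0.672
gripper_force: 30.0
```

Request:
jog_arm:
  rows:
    - [[0,0,0.001,0],[0,0,0.001,0],[0,0,0,0]]

```text
time_s: 18.27
tcp_pos: [0.4312, -0.2024, 0.1549]
ee_rot: [[-0.974, -0.227, 0.001], [-0.227, 0.974, -0.001], [-0.0, -0.001, -1.0]]
wrist_force: [-5.3, 3.1, 17.8]
gripper_width: 0.679
gripper_force: 30.0
```

Request:
jog_arm:
  rows:
    - [[-0.005,0,-0.0017,0],[-0.0055,0,-0.001,0],[-0.005,0,-0.0004,0],[-0.005,0,-0.0001,0]]

```text
time_s: 18.77
tcp_pos: [0.4515, -0.1979, 0.1577]
ee_rot: [[-0.974, -0.227, 0.001], [-0.227, 0.974, -0.001], [-0.001, -0.001, -1.0]]
wrist_force: [-2.9, 2.4, 10.6]
gripper_width: 0.677
gripper_force: 30.0
```

Request:
jog_arm:
  rows:
    - [[-0.005,0,0.0001,0],[-0.005,0,0.0004,0],[-0.005,0,0.0007,0],[-0.005,0,0.0009,0]]

```text
time_s: 19.27
tcp_pos: [0.4726, -0.1934, 0.1559]
ee_rot: [[-0.974, -0.227, 0.005], [-0.227, 0.974, -0.002], [-0.005, -0.003, -1.0]]
wrist_force: [0.4, 1.3, 10.3]
gripper_width: 0.68
gripper_force: 30.0
```

```bash
python3 - <<'E'
from h import *
s=sense();print(s['time_s'],uv(np.array(s['tcp_pos'])),s['gripper_width'],s['wrist_force'])
S=capture('side');o=cv2.resize(S[100:220,200:320],(600,600),interpolation=3)
cv2.imwrite('pics/s5.png',o[:,:,::-1])
E
```

```text
19.275 [ 0.4168 -0.295   0.1559] 0.6797467460604265 [ 0.44674396  1.33086208 10.33152516]
```

View pics/s5.png

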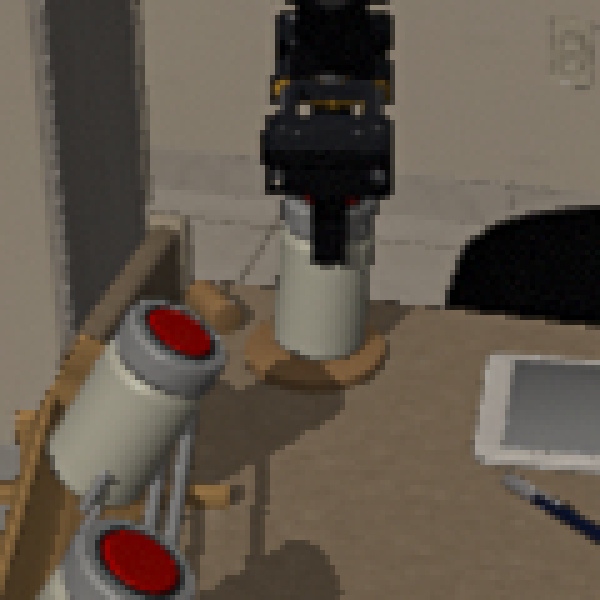

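Working well: the jar is nearly upright and its foot is about centred on the coaster. I'll finish the arc.

Request:
jog_arm:
  rows:
    - [[-0.005,0,0.0012,0],[-0.005,0,0.0014,0],[0,0,0,0]]

```text
time_s: 19.7
tcp_pos: [0.4813, -0.1914, 0.1545]
ee_rot: [[-0.974, -0.228, 0.002], [-0.228, 0.974, -0.002], [-0.002, -0.003, -1.0]]
wrist_force: [-6.5, 2.4, 20.3]
gripper_width: 0.671
gripper_force: 30.0
```

```bash
python3 - <<'E'
from h import *
s=sense();print(s['time_s'],uv(np.array(s['tcp_pos'])),s['gripper_width'],s['wrist_force'],s['moment'])
S=capture('side');o=cv2.resize(S[100:220,200:320],(600,600),interpolation=3)
cv2.imwrite('pics/s6.png',o[:,:,::-1])
E
```

```text
19.7 [ 0.4257 -0.295   0.1545] 0.6705530107515596 [-6.47480799  2.38118657 20.25784814] [0.41041178 1.85732445 0.14239506]
```

View pics/s6.png

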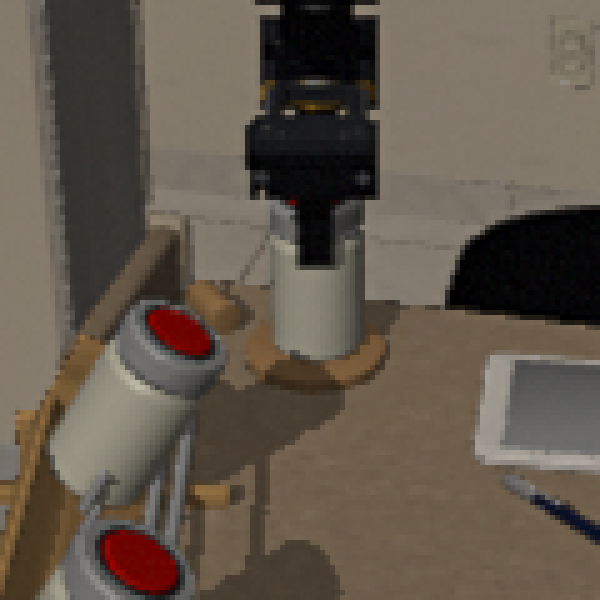

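Upright and centred (grasp point within 2 mm of the coaster's centre). I'll ease off, release and withdraw.

Request:
jog_arm:
  rows:
    - [[0.0005,0,-0.0012,0],[0,0,0,0]]

```text
time_s: 20.0
tcp_pos: [0.4806, -0.1915, 0.1545]
ee_rot: [[-0.974, -0.227, 0.003], [-0.227, 0.974, -0.002], [-0.002, -0.002, -1.0]]
wrist_force: [-3.4, 1.1, 11.8]
gripper_width: 0.682
gripper_force: 30.0
```

Request:
jog_arm:
  rows:
    - [[0,0,0,0],[0,0,0,0],[0,0,0,0],[0,0,0,0],[0,0,0,0],[0,0,0,0]]
  claw: 1

```text
time_s: 20.75
tcp_pos: [0.4797, -0.1909, 0.1521]
ee_rot: [[-0.974, -0.226, -0.0], [-0.226, 0.974, -0.0], [0.0, 0.0, -1.0]]
wrist_force: [0.5, 0.3, 0.4]
gripper_width: 0.996
gripper_force: 0.0
```

Request:
jog_arm:
  rows:
    - [[0,0,-0.01,0],[0,0,-0.02,0],[0,0,-0.03,0],[0,0,-0.04,0],[0,0,-0.04,0],[0.05,0,-0.02,0],[0.05,0,0,0],[0,0,0,0],[0,0,0,0]]

```text
time_s: 21.88
tcp_pos: [0.3827, -0.2136, 0.313]
ee_rot: [[-0.974, -0.226, 0.002], [-0.226, 0.974, -0.0], [-0.002, -0.001, -1.0]]
wrist_force: [-0.0, 0.1, 0.9]
gripper_width: 1.005
gripper_force: 0.0
```

```bash
python3 - <<'E'
from h import *
s=sense();print(s['time_s'],uv(np.array(s['tcp_pos'])),s['gripper_width'],s['wrist_force'])
S=capture('side');T=capture('top');ms,mt=camera_model('side'),camera_model('top')
bs=[b for b in blobs(red(S),15) if b[1][0]<300];bt=blobs(red(T),15)
print([(b[0],b[1].round(1))for b in bs],[(b[0],b[1].round(1))for b in bt])
for a in bs:
  for b in bt:
    x,e=tri([ms,mt],[ray(ms,[a[1]])[0],ray(mt,[b[1]])[0]])
    if max(e)<.006:print(uv(x),max(e))
o=np.hstack([cv2.resize(S[100:260,180:320],(420,480),interpolation=3),cv2.resize(T[120:280,160:380][:,100:220],(360,480),interpolation=3)])
cv2.imwrite('pics/s7.png',o[:,:,::-1])
E
```

```text
21.875 [ 0.3246 -0.2945  0.313 ] 1.0054109178856534 [-0.04130475  0.05928194  0.85248633]
[(np.int32(75), array([262.7, 137. ])), (np.int32(71), array([235.6, 165.8])), (np.int32(121), array([227.4, 211.9]))] [(np.int32(127), array([279.8, 160.4])), (np.int32(127), array([208.2, 174.6]))]
[ 0.4915 -0.0947  0.1341] 0.000649894374375027
[0.4691 0.0967 0.2457] 0.00019952714376550638
[ 0.5248 -0.1113 -0.0318] 0.0011343264401274442
[0.4915 0.1058 0.1336] 0.0005126439132369454
```

View pics/s7.png

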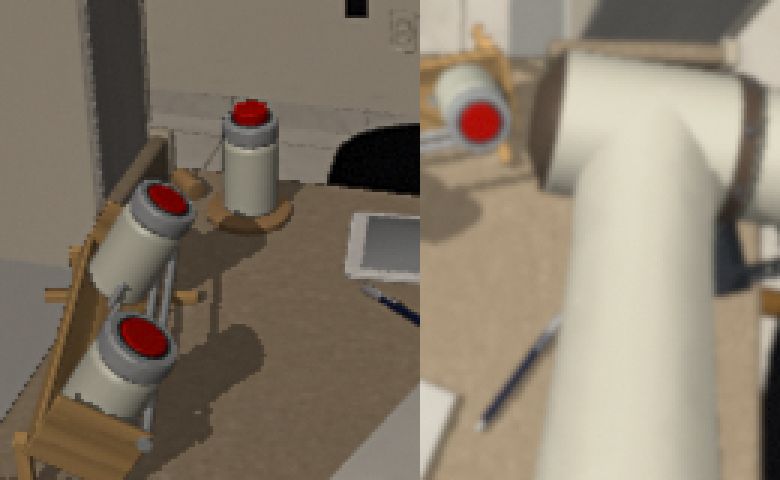

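The faulty jar stands upright on the coaster with its button up, and the two sound jars are in place with their buttons flush. I'll check its position by ray, then hand in.

```bash
python3 - <<'E'
from h import *
p=uv(onz(camera_model('side'),[[262.7,137.0]],.122)[0]);print(p,p[:2]-[.4263,-.2938])
if np.linalg.norm(p[:2]-[.4263,-.2938])<.015: print(finish_job())
E
```

```text
[ 0.4248 -0.2946  0.122 ] [-0.0015 -0.0008]
the job is handed in; nothing more can be done
None
```

The job is handed in: the middle jar was the faulty one and stands upright about 2 mm from the coaster's centre with its button up. The left and right jars are in their rack places with their buttons clicked down, and the glass was never approached; about 22 s of the 53 s were used.

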